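Hang the galley lantern on its keeper hook

ROBOT

A 6-joint arm with a two-finger parallel gripper is mounted at the origin on the work surface. World frame = base frame: x ahead of the robot, y to its left, z up, the work surface at z = 0. Lengths are in m, angles in degrees, forces in N, time in s.
With the tool pointing down it reaches from about 0.3 to 0.775 m from the base axis. Payload 14.6 kg.
Tool frame: the origin (TCP) lies on the centre line of the jaws, within the pads' length; the fingertips stand 25 mm ahead of it and the grasp point (between the pads) lies 6 mm ahead of it; z points along the fingers, y is the line along which they close (so a half turn about z gives the same grasp; the last joint's range is limited). The gripper opens to 94 mm and grips with 3 to 60 N. Pads are 16 mm wide; open, the fingers measure 119 mm over their backs; the gripper's body (75 mm by 177 mm) begins 78 mm behind the grasp point.
Start: joints at [-3.816, 17.183, 87.147, -0, 75.671, -3.816], TCP at [0.55, -0, 0.23] pointing down, gripper open.
Joint ranges: [-173.82, 173.82], [-45.26, 126.66], [13.44, 144.39], [-59.66, 239.66], [0, 175.72], [-146.38, 146.38]. Speed limits (degrees/s): [127.2, 127.2, 147.25, 180, 180, 180].

INTERFACE

Orientations are given as a 3x3 rotation matrix whose columns are the frame's x, y, z axes.
In Python, from cell import read_state, snapshot, job_done, boxes_of gives the robot as it stands.
- The arm moves only by the tool move_arm, never from a script. Its argument "series" is a list that holds one entry, the list of rows, each a list of 4 numbers: the shift along the tool's x, y, z in m, then the turn about the tool's z in degrees. In form: [[[tx, ty, tz, twist], ...]]. A call has exactly 5 rows; each row is the pose to reach, as a shift and turn from the pose commanded when the call began, along the tool's axes at that moment; what a row does not reach only later rows make up. A row lasts 1/12 s, in which the tool goes at most 41.7 mm and 7.16 degrees, less where a joint would pass 70% of its speed; a pose out of reach is approached as far as the arm can. A call with a gripper value outside its range is refused whole. "claw" is the opening, from 0 (shut) to 1 (fully open), set as the call begins (left out, the last holds). The fingers move at their own pace and stop on an object; "force" is the grip in N (left out, the last holds). Time passes only in rows, so rows that repeat a pose let the fingers close, or fill a call up. It gives the time, the measured TCP pose, the force, the opening and the grip force at its end, in the units of the state.
- read_state(): the state, without advancing time (a new reading comes with each control period).
- snapshot(name): name is "scene" or "side" or "wrist"; returns a dict with "pixels" (400x640x3 uint8, red, green, blue), "vfov" (degrees; the focal length in pixels is half the picture's height over the tangent of half this angle, whatever the lens; pixels are square), "cx", "cy" (the principal point, pixels), "rvec" (rotation vector, rad) and "tvec" (3), from world to camera coordinates, as OpenCV has them. Camera axes: x right, y down, z forward; pixel columns grow to the right and rows downward; lengths in m; the calibration is good to about 2 mm. A picture is of the moment at which its call begins. There is no depth.
- job_done(): hands the job in; it is judged then, once.
Trained networks look in a picture, given as the dict that the camera call returned (one of the last four; its "shot" number tells which), for a name from the list of things; names that differ only in an ending like _2 or _b are one class to them, and where a whole thing is asked for, a point or a joint stands for the part that bears it (a point fixed in the world has none). Each returns a list of dicts, best first, with "p" (0 to 1); they miss things now and then, are a little off and sometimes report something else, mostly with a low value. They report only what shows in the picture. A call takes as long as a camera call. They do not tell look-alikes from the thing itself.
- boxes_of(picture, thing): "position" ([column, row] in pixels, amid what is visible of it).
The state is a dict: "t": time; "joints": joint angles; "qd": joint speeds; "effort": joint torques, N m; "tool_pos": TCP position; "ee_rot": TCP orientation; "ft_force": force on the tool from outside, world axes, zero at the start; "torque": the same for the moment, N m; "width": finger opening in m; "grasp_force": force on a finger pad.
Only numpy, scipy, OpenCV 4.12 (cv2) and the standard library are available. Lean on these libraries where they do the work, as an engineer would, in place of code of your own. Each camera call takes 0.05 s, during which the arm holds its last target. There are 200 camera calls.

TASK

Before we cast off, raise the folded wire bail of the yellow lantern upright with a fingertip while the lantern stays standing where it is, then carry it by the bail to the two-pronged hook and press the bail gently down past both orange spring keepers until it is fully home and the keepers have snapped shut over it. Let go so that it hangs there by itself, never force the hook, and leave everything else on the counter alone.

Things in the scene. Friction and masses are not known exactly. Their poses are not given: they have to be found in the camera images.
- lantern: Yellow lantern, 0.37 kg, 90 mm wide, 85 mm tall (above 72 mm only a dome under 72 mm wide). Origin: centre of its underside; z up. A U-shaped wire bail pivots at its sides on a line along its y axis, 65 mm above the underside; arms 100 mm long at y = -55 and +55 mm. Folded, it sticks out, slightly raised, on the lantern's -x side, which starts turned toward the robot's right; upright, the bar is over the centre, 165 mm above the underside.
- bail_mid (a point): Middle of the bail's crossbar, on the bar's centre line; the bar runs along this point's y axis, 110 mm long. Its middle 36 mm is a red non-slip rubber sleeve 12 mm in diameter, where to lift and grip; the rest is bare 8 mm wire, which goes into the hook. Lantern and bail are symmetric: either way round will do.
- bail (a joint): Angle of the bail about its pivots: 0 level toward the lantern's -x side, 1.57 upright, stop at 1.75; it starts folded at 0.2 to 0.5. Friction (about 0.3 N at the bar) holds it wherever it is left.
- hookstand: Fixed hook stand. Origin: on the counter straight below the middle between its two slots; z up. Footplate 190 x 150 x 8 mm, centred at x = +40 mm; 20 mm post at x = +108 mm, 250 mm tall. A carriage on the post carries two steel prongs, at y = -38 and +38 mm, that reach to -x, each with a slot. 68 mm between the prongs is free for fingers on the sleeve.
- slots_low (a point): 205 mm above the hook stand's origin: middle between the slots at the lowest height of their floors. The floors are 0 to 25 mm above this, differing each time, not measured. Slots: open above, 28 mm wide in x, front tip 32 mm, rear wall 28 mm high. The lantern does not fit down between the prongs: come in from -x, lantern below the prongs, bar 68 to 78 mm above this point, then lower.
- keeper_left (a joint): Orange spring tongue, 22 mm long, 4 mm thick, across the slot at y = +38 mm, hinged at the front tip 30 mm above the slot floor. 0 shut (level); grows as the bar pushes it down. The two alone bear the lantern; 11 to 14 N in all (weight included) presses the bar through; 22 to 26 mm lower they snap shut over it, a few mm above the rigid floor. Over 20 N on the hook is forcing it.
- keeper_right (a joint): The same keeper at y = -38 mm: 0 closed, grows as it is pressed down.
- mug: White mug, 80 mm wide, 95 mm tall, with a handle, standing on the counter; leave alone. Origin: centre of its underside.
- soap: Black squeeze bottle, 52 mm wide, 150 mm tall; leave alone. Origin: centre of its underside.
- honey: Amber honey jar, 60 mm wide, 90 mm tall; leave alone. Origin: centre of its underside.
- tumbler: Steel tumbler, 70 mm wide, 100 mm tall; leave alone. Origin: centre of its underside.
- trivet: Tile trivet, 110 x 110 x 12 mm, flat on the counter; leave alone. Origin: centre of its underside.
Mind the look-alikes: they are no part of the job. Of the things shaped like the lantern, the yellow one is meant. What is shaped like the hookstand but red is not meant.

How it is judged:
By the outcome, as a careful person would: the job done as asked, in the order asked, and still so for the second after the job is handed in, with the robot touching nothing.
It also fails if it takes over 72 s, if anything falls off the work surface, if the arm or the gripper's body presses on something with over 40 N, if the wrist force passes 120 N, or if a joint passes its speed limit or range.

## Working session

There is one attempt and no reset: what is moved stays moved. The work goes in short steps, Python scripts to look and compute and a tool call to move; the robot and the scene stay as the last step left them, time stands still between calls to the robot, and variables do not carry over. Pictures are saved under pics/ and viewed, at most 10 in all, crops included, and the job is handed in when it is done.

Besides the shell and the picture viewer there is one more tool, called by a JSON object that holds its "op" and its "data". move_arm: Moves the arm, as the interface text tells. Its arguments: {"type":"object","properties":{"series":{"type":"array","items":{"type":"array","items":{"type":"array","items":{"type":"number"}}}},"claw":{"type":"number"},"force":{"type":"number"}},"required":["series"]}

```bash
mkdir -p pics
cat > h.py <<'E'
import numpy as np, cv2
from cell import read_state, snapshot, job_done, boxes_of
def K(p):
    f=200/np.tan(np.radians(p["vfov"]/2)); return np.array([[f,0,p["cx"]],[0,f,p["cy"]],[0,0,1.]])
def RT(p): return cv2.Rodrigues(np.array(p["rvec"],float))[0],np.array(p["tvec"],float)
def ray(p,uv):
    R,t=RT(p); d=R.T@np.linalg.inv(K(p))@np.array([uv[0],uv[1],1.]); return -R.T@t,d
def atz(p,uv,z):
    c,d=ray(p,uv); return c+d*(z-c[2])/d[2]
def tri(obs):
    A=np.zeros((3,3));b=np.zeros(3)
    for p,uv in obs:
        c,d=ray(p,uv); d=d/np.linalg.norm(d); M=np.eye(3)-np.outer(d,d); A+=M;b+=M@c
    return np.linalg.solve(A,b)
def proj(p,X):
    R,t=RT(p); q=(K(p)@(R@np.array(X,float).T+t[:,None])) if np.ndim(X)>1 else K(p)@(R@np.array(X)+t)
    return (q[:2]/q[2]).T
def save(n,img): cv2.imwrite("pics/"+n+".png",img[...,::-1])
E
python3 - <<'E'
from h import *
for n in ["scene","side"]:
    p=snapshot(n); save(n+"0",p["pixels"])
    c,_=ray(p,(0,0)); print(n,c.round(3),p["vfov"])
    for th in ["lantern","bail_mid","hookstand","slots_low","keeper_left","mug","soap","honey","tumbler","trivet"]:
        print(th,[(np.round(b["position"]).tolist(),round(b["p"],2),atz(p,b["position"],0.04).round(3)[:2].tolist()) for b in boxes_of(p,th)][:4])
E
```

```text
scene [1.195 0.518 0.807] 51.903523534679195
lantern [([233.0, 216.0], 0.66, [0.62, -0.226]), ([183.0, 260.0], 0.56, [0.822, -0.196])]
bail_mid [([203.0, 268.0], 0.87, [0.806, -0.135]), ([256.0, 186.0], 0.76, [0.471, -0.282])]
hookstand [([437.0, 238.0], 0.96, [0.325, 0.271]), ([330.0, 299.0], 0.55, [0.683, 0.171]), ([330.0, 226.0], 0.47, [0.473, 0.014])]
slots_low [([327.0, 298.0], 0.79, [0.684, 0.163]), ([442.0, 238.0], 0.62, [0.319, 0.282])]
keeper_left []
mug [([285.0, 254.0], 0.88, [0.641, -0.008])]
soap [([256.0, 272.0], 0.74, [0.732, -0.023])]
honey [([463.0, 295.0], 0.78, [0.472, 0.408])]
tumbler [([449.0, 335.0], 0.89, [0.597, 0.429])]
trivet [([331.0, 221.0], 0.63, [0.455, 0.002])]
side [ 0.194 -0.788  0.803] 50.89202436620811
lantern [([379.0, 294.0], 0.86, [0.609, -0.226]), ([445.0, 262.0], 0.65, [0.826, -0.193])]
bail_mid [([364.0, 303.0], 0.97, [0.562, -0.235]), ([423.0, 235.0], 0.75, [0.834, -0.082])]
hookstand [([215.0, 205.0], 0.84, [0.324, 0.272]), ([331.0, 202.0], 0.75, [0.657, 0.158])]
slots_low [([333.0, 206.0], 0.83, [0.656, 0.139]), ([218.0, 210.0], 0.63, [0.325, 0.244])]
keeper_left []
mug [([351.0, 232.0], 0.65, [0.651, 0.006])]
soap []
honey [([253.0, 167.0], 0.63, [0.493, 0.445])]
tumbler []
trivet [([332.0, 202.0], 0.71, [0.663, 0.159]), ([278.0, 265.0], 0.57, [0.418, -0.042])]
```

View pics/scene0.png

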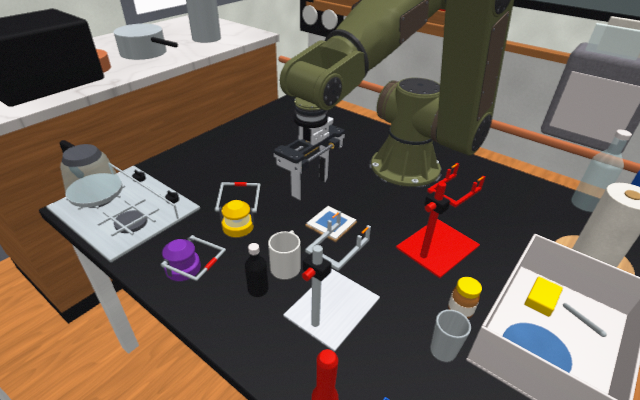

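View pics/side0.png

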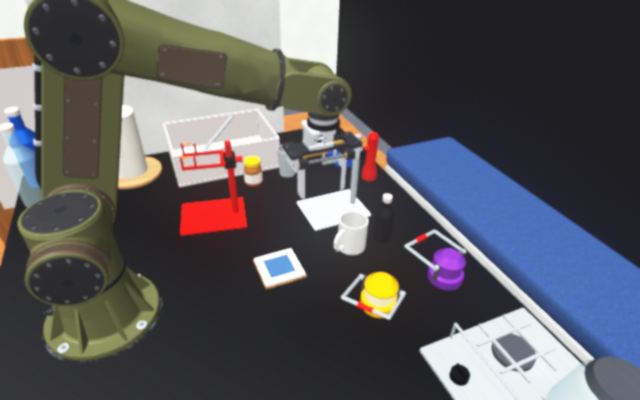

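Candidates: the yellow lantern is at scene (237,216) and side (380,290), with a purple look-alike at scene (181,258). The steel hook stand is at scene (325,290), with a red look-alike at (437,238). I choose the yellow lantern and the steel stand, and will check both in a crop.

```bash
cat > m1.py <<'E'
from h import *
P={n:snapshot(n) for n in ["scene","side"]}
def blob(p,box,f):
    x0,y0,x1,y1=box; im=cv2.cvtColor(p["pixels"],cv2.COLOR_RGB2HSV)[y0:y1,x0:x1].astype(int)
    m=f(im[...,0],im[...,1],im[...,2]); ys,xs=np.nonzero(m); return np.array([xs.mean()+x0,ys.mean()+y0]),len(xs),(xs.min()+x0,xs.max()+x0,ys.min()+y0,ys.max()+y0)
red=lambda h,s,v:((h<6)|(h>174))&(s>150)&(v>90)
yel=lambda h,s,v:(h>20)&(h<34)&(s>150)&(v>90)
ora=lambda h,s,v:(h>=7)&(h<20)&(s>140)&(v>120)
a=blob(P["scene"],(210,170,270,205),red);b=blob(P["side"],(335,265,412,325),red)
print(a,b,"sleeve",tri([(P["scene"],a[0]),(P["side"],b[0])]).round(4))
a=blob(P["scene"],(210,190,265,245),yel);b=blob(P["side"],(345,262,412,325),yel)
print(a,b,"yellow",tri([(P["scene"],a[0]),(P["side"],b[0])]).round(4))
for n,bx in [("scene",(300,215,380,290)),("side",(285,130,370,230))]:
    try: print(n,blob(P[n],bx,ora))
    except Exception as e: print(e)
def crop(n,x0,y0,x1,y1,s): return cv2.resize(P[n]["pixels"][y0:y1,x0:x1],None,fx=s,fy=s,interpolation=cv2.INTER_CUBIC)
A=crop("scene",200,170,280,245,4);B=crop("scene",280,215,380,345,4)
C=crop("side",330,260,410,335,4);
im=np.zeros((600,800,3),np.uint8); im[:300,:320]=A; im[300:,:320]=C; im[:520,360:760]=B
save("crop1",im)
E
python3 m1.py
```

```text
(array([240.12765957, 183.46808511]), 47, (np.int64(234), np.int64(246), np.int64(182), np.int64(185))) (array([362.953125, 306.703125]), 64, (np.int64(357), np.int64(371), np.int64(302), np.int64(311))) sleeve [ 0.5354 -0.2789  0.0868]
(array([236.180798  , 217.80922693]), 802, (np.int64(221), np.int64(253), np.int64(200), np.int64(236))) (array([379.97365648, 289.55005269]), 949, (np.int64(360), np.int64(398), np.int64(272), np.int64(317))) yellow [ 0.6195 -0.2141  0.0406]
scene (array([356.56521739, 226.        ]), 23, (np.int64(333), np.int64(367), np.int64(215), np.int64(232)))
side (array([349.81521739, 136.29347826]), 92, (np.int64(285), np.int64(367), np.int64(130), np.int64(146)))
```

View pics/crop1.png

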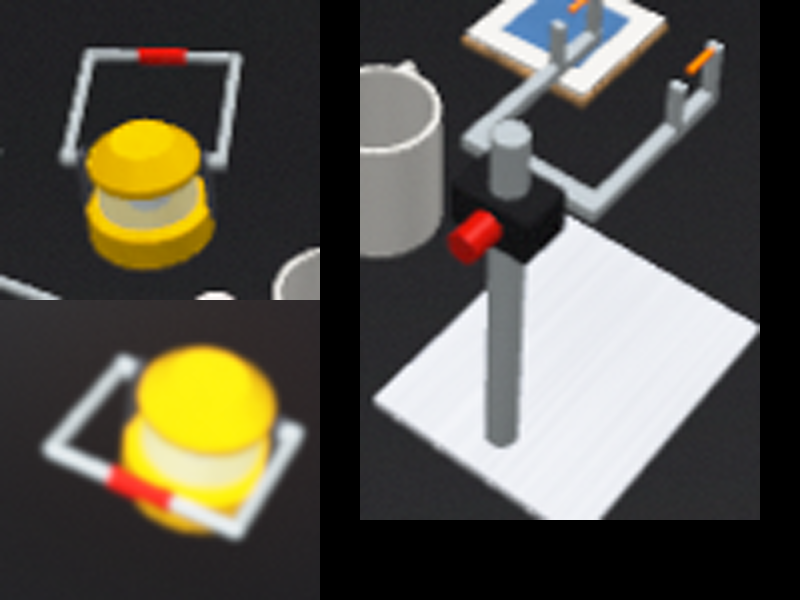

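The crop confirms the yellow lantern, with the red-sleeved bail folded away from the scene camera, sleeve at scene (240,183). It also shows the steel fork with orange keepers, near scene (355,230) and (333,216). Next I compute the poses.

```bash
cat > m2.py <<'E'
from h import *
from scipy.optimize import least_squares
S=snapshot("scene");D=snapshot("side")
c1=tri([(S,(222.5,183.5)),(D,(389.5,318))]);c2=tri([(S,(259.5,184.5)),(D,(342.5,296.7))])
print("corners",c1.round(4),c2.round(4),np.linalg.norm(c1-c2))
# lantern fit: x,y,yaw,angle from corners,sleeve
def lm(v):
    x,y,w,a=v; X=np.array([np.cos(w),np.sin(w),0]);Y=np.array([-np.sin(w),np.cos(w),0])
    m=np.array([x,y,.065])-X*.1*np.cos(a)+np.array([0,0,.1*np.sin(a)])
    return [m,m-.055*Y,m+.055*Y]
obs={0:[(240.1,183.5),(363,306.7)],1:[(222.5,183.5),(389.5,318)],2:[(259.5,184.5),(342.5,296.7)]}
def r(v):
    return np.concatenate([proj(p,q)-np.array(o) for i,q in enumerate(lm(v)) for p,o in zip((S,D),obs[i])])
s=least_squares(r,[.62,-.22,np.radians(37),.25]);print("lantern",s.x.round(4),np.degrees(s.x[2]),"res",s.fun.round(1)); print(np.round(lm(s.x),4))
# hook
print("post top",atz(S,(318,247),.25),"bottom",atz(S,(315.5,324),.008))
for uv in [(283.75,314.5),(331.25,268.75),(380,296.75),(335,345)]: print("plate",atz(S,uv,.008).round(4))
for uv in [(297,209),(370,213),(315,230)]: print("plateside",atz(D,uv,.008).round(4))
for uv in [(357,228),(358.7,226.3)]: print("tips",atz(S,uv,.25).round(4))
E
python3 m2.py
```

```text
corners [ 0.5711 -0.3235  0.085 ] [ 0.5041 -0.2335  0.086 ] 0.11224040277557631
lantern [ 0.6153 -0.2202  0.642   0.2112] 36.78372772353293 res [ 0.5  0.3  1.6  0.3 -0.1 -0.3 -1.4 -0.5 -0.7 -0.1 -0.4  0.2]
[[ 0.537  -0.2787  0.086 ]
 [ 0.5699 -0.3228  0.086 ]
 [ 0.504  -0.2347  0.086 ]]
post top [0.73668749 0.17159825 0.25      ] bottom [0.7397409  0.17372088 0.008     ]
plate [0.7664 0.0997 0.008 ]
plate [0.5791 0.0985 0.008 ]
plate [0.5771 0.2469 0.008 ]
plate [0.7552 0.241  0.008 ]
plateside [0.5626 0.2032 0.008 ]
plateside [0.7669 0.1001 0.008 ]
plateside [0.5753 0.0874 0.008 ]
tips [0.6419 0.1986 0.25  ]
tips [0.6352 0.1983 0.25  ]
```

```bash
cat >> h.py <<'E'
def rel(target,yaw_y=None):
    "shift in current tool axes to reach target xyz; twist to bring tool y to yaw_y deg"
    s=read_state(); R=np.array(s["ee_rot"]); d=R.T@(np.array(target)-np.array(s["tool_pos"]))
    o=[d.round(4).tolist()]
    if yaw_y is not None:
        c=np.degrees(np.arctan2(R[1,1],R[0,1])); w=(c-yaw_y+90)%180-90  # tool z down: +twist lowers yaw
        o.append(round(w,2))
    return o
E
python3 -c "
from h import *
s=read_state();print(np.round(s['ee_rot'],3).tolist(),s['tool_pos'],s['ft_force'],s['width'])
print(rel([.505,-.303,.20],36.8))"
```

```text
[[0.0, 1.0, 0.0], [1.0, -0.0, -0.0], [-0.0, 0.0, -1.0]] [ 5.49996438e-01 -1.96217082e-05  2.30449122e-01] [-0.37852785  0.23469489  0.6860543 ] 0.09386911900969008
[[-0.303, -0.045, 0.0305], np.float64(-36.8)]
```

{"op": "move_arm", "data": {"series": [[[-0.04,-0.005,0,-7],[-0.08,-0.012,0.005,-14],[-0.12,-0.02,0.01,-21],[-0.16,-0.025,0.015,-28],[-0.2,-0.03,0.02,-35]]], "claw": 0, "force": 10}}

```text
t: 1.72
tool_pos: [0.5212, -0.1887, 0.2121]
ee_rot: [[-0.547, 0.837, 0.0], [0.837, 0.547, -0.0], [-0.0, 0.0, -1.0]]
ft_force: [0.6, 0.3, -0.0]
width: 0.064
grasp_force: 0.0
```

```bash
python3 -c "
from h import *
print(rel([.505,-.303,.20],36.8))"
```

```text
[[-0.0868, -0.076, 0.0121], np.float64(-3.66)]
```

{"op": "move_arm", "data": {"series": [[[-0.025,-0.025,0.003,-1.8],[-0.05,-0.05,0.007,-1.8],[-0.076,-0.071,0.01,-1.8],[-0.076,-0.071,0.01,-1.8],[-0.076,-0.071,0.01,-1.8]]]}}

```text
t: 2.13
tool_pos: [0.5027, -0.2907, 0.2016]
ee_rot: [[-0.566, 0.825, -0.001], [0.825, 0.566, 0.0], [0.001, -0.0, -1.0]]
ft_force: [0.8, 0.5, 0.6]
width: 0.0309
grasp_force: 0.0
```

```bash
cat > w.py <<'E'
from h import *
import sys
p=snapshot("wrist"); save(sys.argv[1],p["pixels"]); s=read_state()
print(s["tool_pos"],ray(p,(0,0))[0].round(3))
im=cv2.cvtColor(p["pixels"],cv2.COLOR_RGB2HSV).astype(int);h,sa,v=im[...,0],im[...,1],im[...,2]
for n,m in [("red",((h<6)|(h>174))&(sa>150)&(v>90)),("yel",(h>20)&(h<34)&(sa>150)&(v>90)),("ora",(h>=7)&(h<20)&(sa>150)&(v>120))]:
    k,l,st,ce=cv2.connectedComponentsWithStats(m.astype(np.uint8))
    for i in range(1,k):
        if st[i,4]>40: print(n,st[i].tolist(),ce[i].round(1),atz(p,ce[i],float(sys.argv[2])).round(4))
E
python3 w.py w1 .086; python3 -c "
from h import *
p=snapshot('wrist');print(proj(p,[.537,-.2787,.086]),proj(p,[.5699,-.3228,.086]),proj(p,[.504,-.2347,.086]),proj(p,[.6153,-.2202,.085]))"
```

```text
[ 0.50316465 -0.28950408  0.2018726 ] [ 0.459 -0.228  0.355]
red [358, 192, 16, 46, 654] [365.9 214.5] [ 0.5358 -0.277   0.086 ]
yel [408, 144, 119, 102, 8544] [468.9 195.7] [ 0.593 -0.219  0.086]
[364.47124873 217.7779608 ] [364.79349405 280.44662116] [363.92919734 148.43358429] [487.25249153 212.97830426]
```

View pics/w1.png

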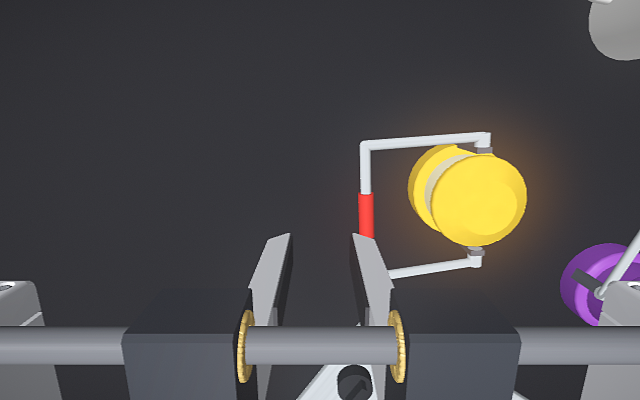

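The wrist view shows the sleeve at (366,214) and the dome centre near (480,199), so the lantern axis differs slightly from the fit. I shift for an unobstructed view and refine.

{"op": "move_arm", "data": {"series": [[[-0.02,0,0,-2],[-0.04,0,0,-2],[-0.04,0,0,-2],[-0.04,0,0,-2],[-0.04,0,0,-2]]]}}

```text
t: 2.65
tool_pos: [0.5261, -0.3211, 0.202]
ee_rot: [[-0.597, 0.802, -0.0], [0.802, 0.597, 0.0], [0.0, -0.0, -1.0]]
ft_force: [-0.7, -0.2, -1.1]
width: 0.0007
grasp_force: 0.0
```

```bash
sed -i 's/save(sys.argv\[1\],p\["pixels"\])/save(sys.argv[1],cv2.resize(p["pixels"][60:300,280:600],None,fx=2.5,fy=2.5,interpolation=cv2.INTER_CUBIC))/' w.py; python3 w.py w2 .086; python3 -c "
from h import *
p=snapshot('wrist');q=snapshot('wrist')
import pickle;pickle.dump(q,open('w2.pkl','wb'));print(read_state()['ee_rot'])"
```

```text
[ 0.52601088 -0.32121749  0.20222841] [ 0.48  -0.26   0.355]
red [358, 145, 17, 48, 745] [366.1 168.9] [ 0.536  -0.2775  0.086 ]
yel [409, 107, 123, 103, 9293] [472.1 157.7] [ 0.5953 -0.2226  0.086 ]
[[-5.96812053e-01  8.02381046e-01  1.73304667e-04]
 [ 8.02381041e-01  5.96812074e-01 -1.12833483e-04]
 [-1.93965766e-04  7.17159966e-05 -9.99999979e-01]]
```

View pics/w2.png

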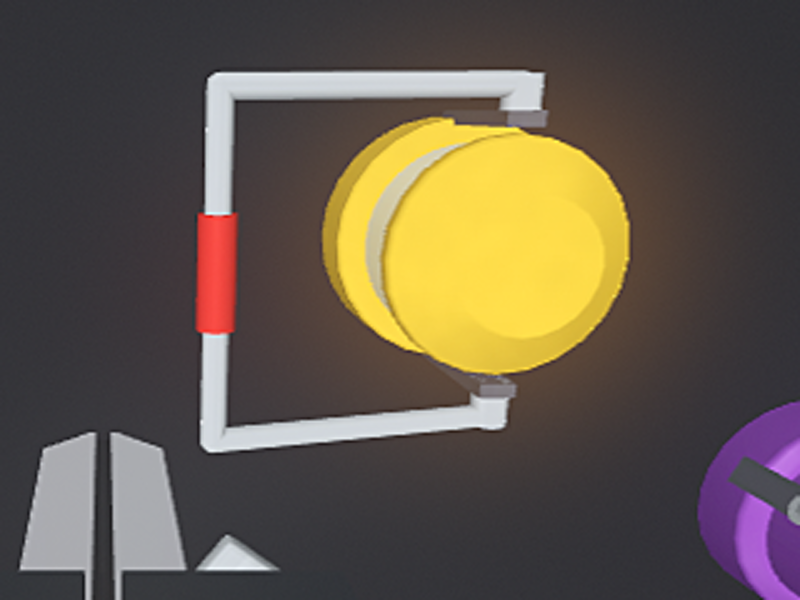

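```bash
cat > m3.py <<'E'
from h import *
import pickle
from scipy.optimize import least_squares
exec(open('m2.py').read().split("obs=")[0].split("# lantern fit")[1].split("\n",1)[1])
W=pickle.load(open('w2.pkl','rb'));S=snapshot("scene");D=snapshot("side")
def pts(v):
    x,y,w,a=v;Y=np.array([-np.sin(w),np.cos(w),0]);c=np.array([x,y,.065]); return lm(v)+[c-.055*Y,c+.055*Y]
O=[(W,0,(366.6,169.2)),(W,2,(368,94)),(W,1,(365.2,236)),(W,4,(491.2,92.8)),(W,3,(476.8,226)),
 (S,0,(240.1,183.5)),(D,0,(363,306.7)),(S,1,(222.5,183.5)),(D,1,(389.5,318)),(S,2,(259.5,184.5)),(D,2,(342.5,296.7))]
wt=[1]*5+[1]*6
def r(v): q=pts(v); return np.concatenate([(proj(p,q[i])-np.array(o))*k for (p,i,o),k in zip(O,wt)])
s=least_squares(r,[.615,-.22,.64,.25],loss="soft_l1");print(s.x.round(4),np.degrees(s.x[2]),s.fun.round(1).tolist());print(np.round(pts(s.x),4))
E
python3 m3.py
```

```text
[ 0.6144 -0.2177  0.6565  0.2001] 37.61641144260606 [0.3, -0.3, 0.3, 0.5, 0.5, -0.1, -1.0, 0.3, -0.5, -0.0, 0.8, 0.7, 1.2, 0.2, 0.2, 0.3, -1.7, -0.9, -0.3, 0.2, -0.9, 0.4]
[[ 0.5368 -0.2775  0.0849]
 [ 0.5703 -0.3211  0.0849]
 [ 0.5032 -0.2339  0.0849]
 [ 0.648  -0.2613  0.065 ]
 [ 0.5808 -0.1741  0.065 ]]
```

{"op": "move_arm", "data": {"series": [[[0.028,0.006,0.01,-1],[0.028,0.006,0.045,-1],[0.028,0.006,0.08,-1],[0.028,0.006,0.112,-1],[0.028,0.006,0.112,-1]]]}}

```text
t: 3.32
tool_pos: [0.5116, -0.2945, 0.0844]
ee_rot: [[-0.61, 0.792, -0.007], [0.792, 0.61, 0.005], [0.008, -0.003, -1.0]]
ft_force: [-0.3, 0.5, -1.4]
width: 0.0005
grasp_force: 0.0
```

```bash
cat > u.py <<'E'
from h import *
X=np.array([.792,.610]);C=np.array([.6144,-.2177])
s=read_state();d=np.array(s["tool_pos"][:2])-C;R=np.array(s["ee_rot"])
print("t",s["t"],"u",-d@X,"v",d@np.array([-X[1],X[0]]),"z",s["tool_pos"][2],"yaw",np.degrees(np.arctan2(R[1,1],R[0,1])),"ft",np.round(s["ft_force"],2))
E
python3 u.py
```

```text
t 3.3167 u 0.12825764779192536 v 0.0018249817530595507 z 0.08437196186686696 yaw 37.6083838004452 ft [-0.28  0.46 -1.44]
```

{"op": "move_arm", "data": {"series": [[[0,0.003,0,0],[0,0.006,0,0],[0,0.009,0,0],[0,0.011,0,0],[0,0.011,0,0]]]}}

```text
t: 3.73
tool_pos: [0.5236, -0.2896, 0.0914]
ee_rot: [[-0.61, 0.792, 0.002], [0.792, 0.61, -0.001], [-0.002, 0.001, -1.0]]
ft_force: [-0.3, 0.2, -0.6]
width: 0.0007
grasp_force: 0.0
```

```bash
cat > ang.py <<'E'
from h import *
from scipy.optimize import least_squares
import sys
X=np.array([.792,.610,0])
S=snapshot("scene");D=snapshot("side");O=[]
for p,b in [(S,(205,120,300,205)),(D,(335,215,412,325))]:
    x0,y0,x1,y1=b;im=cv2.cvtColor(p["pixels"],cv2.COLOR_RGB2HSV)[y0:y1,x0:x1].astype(int);h,s,v=im[...,0],im[...,1],im[...,2]
    ys,xs=np.nonzero(((h<6)|(h>174))&(s>150)&(v>80))
    if len(xs)>8: O.append((p,np.array([xs.mean()+x0,ys.mean()+y0]),len(xs)))
print([(o[1].round(1).tolist(),o[2]) for o in O])
if len(O)==2: print("tri",tri([o[:2] for o in O]).round(4))
for o in O:  # bail plane angle: intersect ray with vertical plane through the lantern axis
    c,d=ray(o[0],o[1]);n=np.array([-X[1],X[0],0]);P=np.array([.6144,-.2177,.065]);q=c+d*((P-c)@n)/(d@n);w=q-P
    print("r",np.linalg.norm(w).round(4),"ang",np.arctan2(w[2],-w@X).round(3))
exec(open("u.py").read())
if len(sys.argv)>1: save(sys.argv[1],np.hstack([cv2.resize(S["pixels"][150:250,190:290],(400,400)),cv2.resize(D["pixels"][230:330,320:420],(400,400))]))
E
python3 ang.py
```

```text
[([240.0, 183.4], 46), ([370.1, 309.2], 10)]
tri [ 0.541  -0.285   0.0857]
r 0.0921 ang 0.34
r 0.0634 ang -0.575
t 3.8333 u 0.11621851019442993 v -0.0013209789149693824 z 0.09076910207657095 yaw 37.61092010555317 ft [-0.2  -0.2  -0.14]
```

{"op": "move_arm", "data": {"series": [[[0,0.002,0,0],[0,0.003,-0.004,0],[0,0.004,-0.01,0],[0,0.0055,-0.017,0],[0,0.0075,-0.023,0]]]}}

```text
t: 4.25
tool_pos: [0.529, -0.2851, 0.1142]
ee_rot: [[-0.61, 0.792, 0.001], [0.792, 0.61, -0.0], [-0.001, 0.0, -1.0]]
ft_force: [0.2, -0.5, -0.3]
width: 0.0003
grasp_force: 0.2
```

```bash
python3 ang.py a1
```

```text
[([239.3, 180.4], 50)]
r 0.0938 ang 0.498
t 4.35 u 0.10845399838755262 v -0.0016692178390721494 z 0.11469295253499953 yaw 37.61434244817796 ft [-0.94 -1.69  0.16]
```

View pics/a1.png

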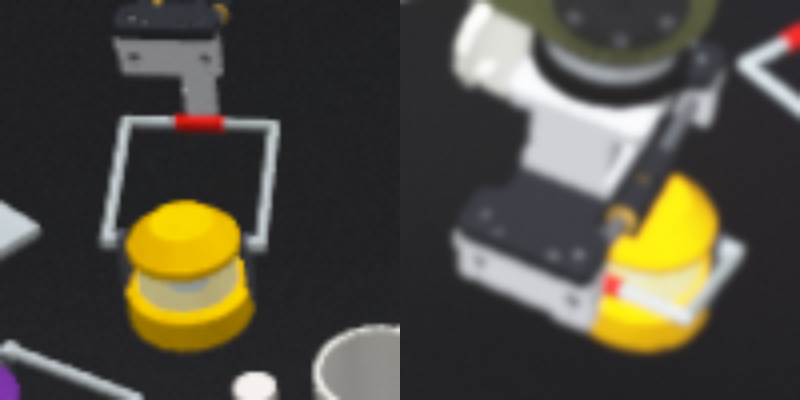

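{"op": "move_arm", "data": {"series": [[[0,0.003,-0.006,0],[0,0.006,-0.0125,0],[0,0.0105,-0.019,0],[0,0.015,-0.025,0],[0,0.0205,-0.031,0]]]}}

```text
t: 4.77
tool_pos: [0.5454, -0.2724, 0.145]
ee_rot: [[-0.61, 0.792, 0.0], [0.792, 0.61, -0.0], [-0.0, 0.0, -1.0]]
ft_force: [-1.4, -1.4, 1.3]
width: 0.0005
grasp_force: 1.3
```

```bash
python3 ang.py
```

```text
[([236.9, 176.3], 52)]
r 0.0955 ang 0.914
t 4.8667 u 0.0874250108993528 v -0.001482840114089169 z 0.14542523552658132 yaw 37.64265605875082 ft [-2.38 -1.89  2.34]
```

{"op": "move_arm", "data": {"series": [[[0,0.007,-0.006,0],[0,0.014,-0.011,0],[0,0.021,-0.015,0],[0,0.028,-0.018,0],[0,0.034,-0.0205,0]]]}}

```text
t: 5.28
tool_pos: [0.5727, -0.2512, 0.165]
ee_rot: [[-0.61, 0.792, 0.0], [0.792, 0.61, 0.0], [-0.0, 0.0, -1.0]]
ft_force: [-1.6, -1.4, 2.7]
width: 0.0006
grasp_force: 1.1
```

```bash
python3 ang.py a2
```

```text
[([234.4, 176.5], 51)]
r 0.0996 ang 1.28
t 5.3833 u 0.05326678785512595 v -0.000995482129520611 z 0.1647965795413644 yaw 37.6622411380845 ft [-2.24 -0.85  3.05]
```

View pics/a2.png

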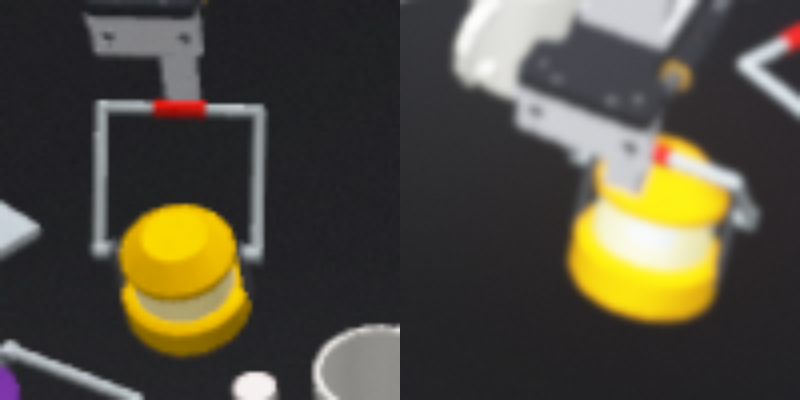

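The bail rises, but the side view shows the lantern leaning: the sleeve sticks to the finger and I was pressing too hard. I ease off slowly so it settles level.

{"op": "move_arm", "data": {"series": [[[0,-0.002,-0.001,0],[0,-0.005,-0.002,0],[0,-0.008,-0.002,0],[0,-0.012,-0.002,0],[0,-0.016,-0.002,0]]]}}

```text
t: 5.8
tool_pos: [0.5588, -0.2619, 0.1664]
ee_rot: [[-0.61, 0.792, -0.0], [0.792, 0.61, 0.0], [0.0, -0.0, -1.0]]
ft_force: [-0.1, -0.4, -0.4]
width: 0.0007
grasp_force: 0.0
```

```bash
python3 ang.py a3
```

```text
[([234.5, 175.5], 52), ([383.3, 269.2], 26)]
tri [ 0.5871 -0.2479  0.1547]
r 0.1017 ang 1.259
r 0.0468 ang 1.649
t 5.9 u 0.07118247393810284 v -0.0011851938215847165 z 0.16653115006803346 yaw 37.55451470736328 ft [0.63 0.23 0.09]
```

View pics/a3.png

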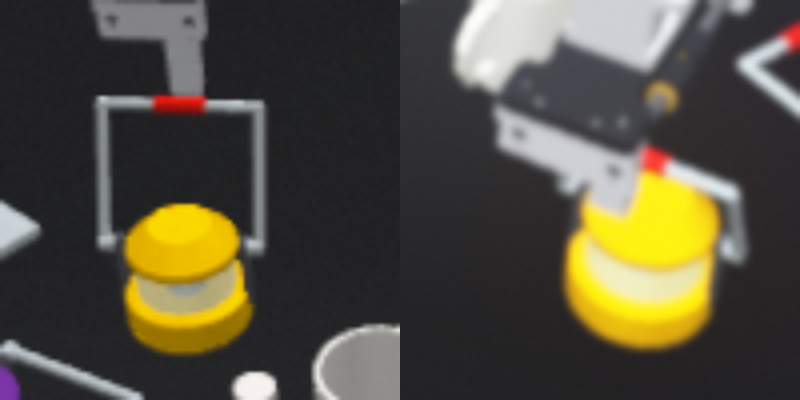

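It settled back level in place, with the bail at about 1.2 rad. I continue with more upward lead so friction doesn't hold the bar down.

{"op": "move_arm", "data": {"series": [[[0,0.008,0,0],[0,0.015,0,0],[0,0.02,-0.003,0],[0,0.026,-0.007,0],[0,0.032,-0.01,0]]]}}

```text
t: 6.32
tool_pos: [0.5853, -0.2414, 0.1771]
ee_rot: [[-0.61, 0.792, 0.0], [0.792, 0.61, -0.0], [-0.0, 0.0, -1.0]]
ft_force: [-0.3, 0.3, 0.0]
width: 0.0004
grasp_force: 0.2
```

```bash
python3 ang.py
```

```text
[([232.7, 177.5], 52), ([388.4, 261.3], 18)]
tri [ 0.6046 -0.2365  0.162 ]
r 0.1061 ang 1.493
r 0.0575 ang 2.264
t 6.4167 u 0.03718227441388954 v -0.0011284683837243584 z 0.17726900964254774 yaw 37.66381317249452 ft [-0.6   1.13 -0.4 ]
```

{"op": "move_arm", "data": {"series": [[[0,0.005,-0.001,0],[0,0.01,-0.002,0],[0,0.015,-0.003,0],[0,0.019,-0.003,0],[0,0.019,-0.003,0]]]}}

```text
t: 6.83
tool_pos: [0.6002, -0.2299, 0.1795]
ee_rot: [[-0.611, 0.792, 0.0], [0.792, 0.611, 0.0], [0.0, 0.0, -1.0]]
ft_force: [-0.4, -0.9, -0.1]
width: 0.0004
grasp_force: 0.0
```

```bash
python3 ang.py a4
```

```text
[([231.4, 180.8], 62), ([391.9, 255.8], 19)]
tri [ 0.6194 -0.2257  0.1638]
r 0.1083 ang 1.665
r 0.0737 ang 2.509
t 6.9333 u 0.01931936867050091 v -0.0010395540505000996 z 0.17937676262876137 yaw 37.612973575967004 ft [-0.02  0.5   0.25]
```

View pics/a4.png

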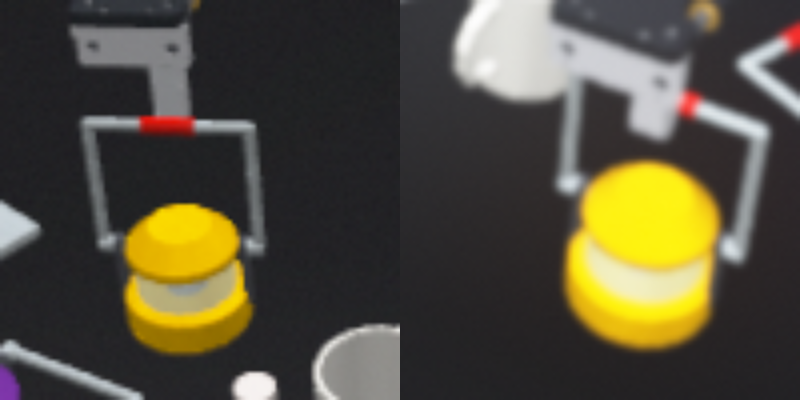

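Upright, lantern level. I back off and rise, then re-measure the bar.

{"op": "move_arm", "data": {"series": [[[0,-0.01,0,0],[0,-0.03,0,0],[0,-0.055,-0.025,0],[0,-0.08,-0.06,0],[0,-0.08,-0.07,0]]]}}

```text
t: 7.35
tool_pos: [0.5341, -0.2823, 0.2542]
ee_rot: [[-0.608, 0.794, 0.004], [0.794, 0.608, -0.003], [-0.005, 0.001, -1.0]]
ft_force: [0.3, -1.0, -0.1]
width: 0.0003
grasp_force: 0.0
```

```bash
python3 ang.py
cat > wp.py <<'E'
from h import *
import sys
p=snapshot("wrist"); im=cv2.cvtColor(p["pixels"],cv2.COLOR_RGB2HSV).astype(int);h,sa,v=im[...,0],im[...,1],im[...,2]
k,l,st,ce=cv2.connectedComponentsWithStats((((h<6)|(h>174))&(sa>150)&(v>90)).astype(np.uint8))
for i in range(1,k):
    if st[i,4]>60:
        r=cv2.minAreaRect(np.argwhere(l==i)[:,::-1].astype(np.float32)); b=cv2.boxPoints(r)
        P=np.array([atz(p,q,float(sys.argv[1])) for q in b]);e=max([(P[1]-P[0]),(P[2]-P[1])],key=np.linalg.norm)
        print(st[i].tolist(),P.mean(0).round(4),"bar yaw",np.degrees(np.arctan2(e[1],e[0]))%180,np.linalg.norm(e))
E
python3 wp.py .168
```

```text
[([231.5, 180.9], 63), ([386.6, 253.7], 101)]
tri [ 0.6158 -0.2201  0.1652]
r 0.1073 ang 1.656
r 0.0906 ang 1.688
t 7.45 u 0.10047543683535211 v -0.001968034760039755 z 0.2523935313516682 yaw 37.493019938446324 ft [ 0.23 -0.6   0.07]
[451, 187, 23, 53, 864] [ 0.6122 -0.2186  0.168 ] bar yaw 126.38251259804734 0.03749996485744176
[611, 195, 29, 24, 313] [ 0.6999 -0.1439  0.168 ] bar yaw 12.737167208430783 0.024359683268525945
```

{"op": "move_arm", "data": {"series": [[[0.001,0.03,0,0],[0.001,0.065,0,0],[0.001,0.099,0,0],[0.001,0.099,0,0],[0.001,0.099,0.02,0]]], "claw": 0.55}}

```text
t: 7.92
tool_pos: [0.616, -0.2164, 0.2303]
ee_rot: [[-0.613, 0.79, 0.003], [0.79, 0.613, -0.001], [-0.002, 0.001, -1.0]]
ft_force: [-0.1, -0.7, 0.1]
width: 0.0301
grasp_force: 0.0
```

```bash
python3 u.py;python3 -c "
from h import *
print(rel([.614,-.219,.171],37.6))"
```

```text
t 7.9167 u -0.0020940959686048246 v 6.100101176158662e-05 z 0.23033872510225162 yaw 37.78474060613961 ft [-0.14 -0.69  0.12]
[[-0.0007, -0.0033, 0.0593], np.float64(0.18)]
```

{"op": "move_arm", "data": {"series": [[[0,0,0,0],[0,0,0,0],[0,0,0.02,0],[0,0,0.04,0],[0,0,0.0585,0]]]}}

```text
t: 8.33
tool_pos: [0.614, -0.2183, 0.1707]
ee_rot: [[-0.61, 0.793, 0.0], [0.793, 0.61, -0.0], [-0.0, 0.0, -1.0]]
ft_force: [0.8, -0.8, 0.3]
width: 0.052
grasp_force: 0.0
```

{"op": "move_arm", "data": {"series": [[[0,0,0,0],[0,0,0,0],[0,0,0,0],[0,0,0,0],[0,0,0,0]]]}}

```text
t: 8.75
tool_pos: [0.6145, -0.2183, 0.1724]
ee_rot: [[-0.61, 0.792, 0.002], [0.792, 0.61, -0.001], [-0.002, 0.001, -1.0]]
ft_force: [-0.2, -0.1, -0.4]
width: 0.0516
grasp_force: 0.0
```

```bash
python3 u.py; python3 ang.py a5
```

```text
t 8.75 u 0.00028249954300569674 v -0.00048386140776552104 z 0.17242484926530716 yaw 37.59619857649526 ft [-0.16 -0.13 -0.42]
[([235.3, 180.8], 24), ([390.4, 256.1], 25)]
tri [ 0.6141 -0.2215  0.1624]
r 0.0845 ang 1.171
r 0.0707 ang 2.284
t 8.85 u 0.00036958746719448964 v -0.00033706756386665294 z 0.17188139139257486 yaw 37.59766050658156 ft [ 0.32 -1.24  0.  ]
```

View pics/a5.png

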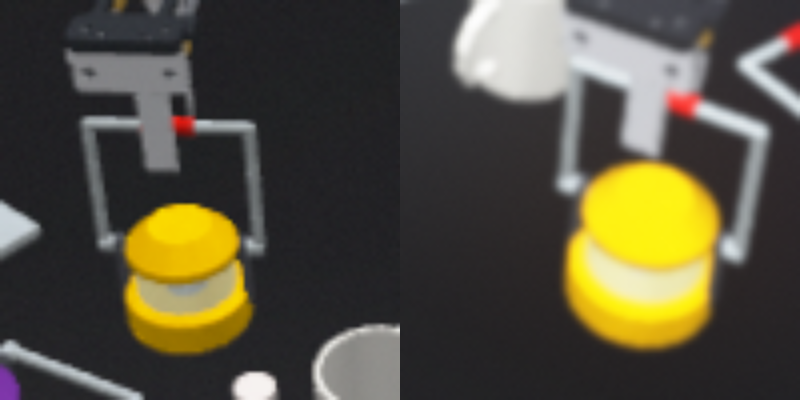

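Fingers straddle the sleeve, and the lantern is upright and unmoved (that was my tenth picture, so numbers only from here). Grip.

{"op": "move_arm", "data": {"series": [[[0,0,0,0],[0,0,0,0],[0,0,0,0],[0,0,0,0],[0,0,0,0]]], "claw": 0, "force": 35}}

```text
t: 9.27
tool_pos: [0.6141, -0.2181, 0.171]
ee_rot: [[-0.61, 0.792, -0.0], [0.792, 0.61, 0.0], [0.0, -0.0, -1.0]]
ft_force: [0.3, 0.6, 1.0]
width: 0.0218
grasp_force: 0.0
```

{"op": "move_arm", "data": {"series": [[[0,0,0,0],[0,0,-0.005,0],[0,0,-0.01,0],[0,0,-0.02,0],[0,0,-0.03,0]]]}}

```text
t: 9.68
tool_pos: [0.614, -0.218, 0.2018]
ee_rot: [[-0.61, 0.792, -0.001], [0.792, 0.61, 0.0], [0.001, -0.0, -1.0]]
ft_force: [-0.3, -0.4, -3.6]
width: 0.0109
grasp_force: 35.0
```

```bash
cat > k.py <<'E'
from h import *
S=snapshot("scene");D=snapshot("side")
for th in ["slots_low","hookstand"]: print(th,[(n,np.round(b["position"],1).tolist(),round(b["p"],2)) for n,p in (("S",S),("D",D)) for b in boxes_of(p,th)])
im=cv2.cvtColor(S["pixels"],cv2.COLOR_RGB2HSV).astype(int);x0,y0,x1,y1=315,205,385,275
h,s,v=[im[y0:y1,x0:x1,i] for i in range(3)]
k,l,st,ce=cv2.connectedComponentsWithStats(((h>=7)&(h<20)&(s>190)&(v>150)).astype(np.uint8))
for i in range(1,k):
    if st[i,4]>3: print("ora",st[i].tolist(),(ce[i]+[x0,y0]).round(1),[atz(S,ce[i]+[x0,y0],z).round(4)[:2].tolist() for z in (.235,.245,.26)])
im=cv2.cvtColor(D["pixels"],cv2.COLOR_RGB2HSV).astype(int);x0,y0,x1,y1=285,120,375,190
h,s,v=[im[y0:y1,x0:x1,i] for i in range(3)]
k,l,st,ce=cv2.connectedComponentsWithStats(((h>=5)&(h<20)&(s>130)&(v>90)).astype(np.uint8))
for i in range(1,k):
    if st[i,4]>3: print("oraD",st[i].tolist(),(ce[i]+[x0,y0]).round(1),[atz(D,ce[i]+[x0,y0],z).round(4)[:2].tolist() for z in (.235,.245,.26)])
E
python3 k.py; python3 u.py
```

```text
slots_low [('S', [437.5, 239.5], 0.9), ('S', [326.7, 298.4], 0.56), ('D', [216.7, 209.9], 0.78), ('D', [330.0, 203.1], 0.57)]
hookstand [('S', [436.1, 239.1], 0.9), ('D', [218.1, 206.3], 0.74), ('D', [331.1, 203.5], 0.56), ('D', [250.4, 173.8], 0.16)]
ora [18, 8, 5, 5, 7] [335. 215.] [[0.6222, 0.1288], [0.6322, 0.1356], [0.6473, 0.1459]]
ora [47, 23, 6, 5, 14] [364.2 229.9] [[0.6221, 0.2049], [0.6322, 0.2104], [0.6472, 0.2186]]
oraD [82, 44, 7, 2, 7] [370.  164.4] [[0.7055, 0.0324], [0.6965, 0.018], [0.683, -0.0037]]
t 9.9833 u 0.0005547755831966276 v 3.797576441838777e-05 z 0.20060843216649077 yaw 37.6003493856473 ft [ 0.43  0.32 -3.68]
```

{"op": "move_arm", "data": {"series": [[[0.007,-0.005,-0.015,2],[0.018,-0.012,-0.032,6],[0.032,-0.02,-0.05,10],[0.048,-0.028,-0.068,14],[0.064,-0.036,-0.083,18]]]}}

```text
t: 10.4
tool_pos: [0.5458, -0.189, 0.2847]
ee_rot: [[-0.332, 0.943, -0.0], [0.943, 0.332, 0.0], [0.0, -0.0, -1.0]]
ft_force: [-0.8, 0.1, -3.2]
width: 0.0109
grasp_force: 35.0
```

```bash
cat > bar.py <<'E'
from h import *
S=snapshot("scene");D=snapshot("side");s=read_state();O=[]
R=np.array(s["ee_rot"]);print("t",s["t"],"tcp",np.round(s["tool_pos"],4),"yaw",np.degrees(np.arctan2(R[1,1],R[0,1])).round(2),"ft",np.round(s["ft_force"],2),"w",s["width"],s["grasp_force"])
for n,p in (("S",S),("D",D)):
    b=proj(p,np.array(s["tool_pos"])+[0,0,-.13]); x0,y0=np.maximum(b.astype(int)-45,0);im=cv2.cvtColor(p["pixels"],cv2.COLOR_RGB2HSV)[y0:y0+90,x0:x0+90].astype(int);h,sa,v=im[...,0],im[...,1],im[...,2]
    ys,xs=np.nonzero((h>20)&(h<34)&(sa>150)&(v>90)); print(n,len(xs))
    if len(xs)>100: O.append((p,np.array([xs.mean()+x0,ys.mean()+y0])))
if len(O)==2: q=tri(O);print("yellow",q.round(4),"tcp-yellow",(np.array(s["tool_pos"])-q).round(4),"bar z est",(q[2]+.165-.0406).round(4))
E
python3 bar.py
```

```text
t 10.5 tcp [ 0.5457 -0.1887  0.2869] yaw 19.47 ft [ 0.12 -0.14 -3.64] w 0.011219487232116377 34.995487332344055
S 807
D 1162
yellow [ 0.5488 -0.1879  0.1483] tcp-yellow [-0.003  -0.0009  0.1386] bar z est 0.2727
```

{"op": "move_arm", "data": {"series": [[[0.01,0.001,-0.002,4],[0.03,0.003,-0.004,8],[0.055,0.008,-0.006,12],[0.085,0.015,-0.006,16],[0.115,0.022,-0.006,19.6]]]}}

```text
t: 10.92
tool_pos: [0.5286, -0.0728, 0.2891]
ee_rot: [[0.003, 1.0, -0.001], [1.0, -0.003, 0.0], [0.0, -0.001, -1.0]]
ft_force: [0.3, 0.7, -4.4]
width: 0.0108
grasp_force: 35.0
```

```bash
python3 bar.py; python3 -c "
from h import *
print(rel([.50,.1725,.292],0))"
```

```text
t 11.0167 tcp [ 0.5286 -0.0703  0.2894] yaw 0.1 ft [ 0.    1.11 -3.63] w 0.011027143348828965 34.999993443489075
S 876
D 833
yellow [ 0.528  -0.0722  0.1544] tcp-yellow [0.0005 0.0019 0.1349] bar z est 0.2788
[[0.2428, -0.0281, -0.0023], np.float64(0.1)]
```

{"op": "move_arm", "data": {"series": [[[0.018,-0.004,-0.001,0],[0.043,-0.009,-0.001,0],[0.07,-0.014,-0.001,0],[0.098,-0.02,-0.001,0],[0.126,-0.025,-0.001,0]]]}}

```text
t: 11.43
tool_pos: [0.5035, 0.0532, 0.2902]
ee_rot: [[-0.001, 1.0, -0.001], [1.0, 0.001, -0.0], [-0.0, -0.001, -1.0]]
ft_force: [-0.1, -0.4, -2.2]
width: 0.0109
grasp_force: 35.0
```

{"op": "move_arm", "data": {"series": [[[0.028,-0.003,0,0],[0.056,-0.003,0,0],[0.084,-0.003,0,0],[0.104,-0.003,0,0],[0.116,-0.003,0,0]]]}}

```text
t: 11.85
tool_pos: [0.5008, 0.1702, 0.2901]
ee_rot: [[-0.003, 1.0, -0.001], [1.0, 0.003, -0.0], [-0.0, -0.001, -1.0]]
ft_force: [0.9, 1.2, -3.6]
width: 0.0107
grasp_force: 35.0
```

{"op": "move_arm", "data": {"series": [[[0,0,0,0],[0,0,0,0],[0,0,0,0],[0,0,0,0],[0,0,0,0]]]}}

```text
t: 12.27
tool_pos: [0.5009, 0.1675, 0.2911]
ee_rot: [[0.001, 1.0, 0.0], [1.0, -0.001, -0.0], [-0.0, 0.0, -1.0]]
ft_force: [0.3, 0.0, -3.0]
width: 0.0113
grasp_force: 35.0
```

```bash
python3 bar.py; python3 k.py | grep ora
python3 - <<'E'
from h import *
p=snapshot("wrist");im=cv2.cvtColor(p["pixels"],cv2.COLOR_RGB2HSV).astype(int);h,s,v=im[...,0],im[...,1],im[...,2]
for lo,hi,n in((7,20,"ora"),):
    k,l,st,ce=cv2.connectedComponentsWithStats(((h>=lo)&(h<hi)&(s>180)&(v>120)).astype(np.uint8))
    for i in range(1,k):
        if st[i,4]>15: print(n,st[i].tolist(),ce[i].round(1),[atz(p,ce[i],z).round(4)[:2].tolist() for z in (.235,.245,.26)])
for Z in (.235,.245,.26): print([proj(p,[.628,.1725+d,Z]).round(0) for d in(-.038,.038)])
E
```

```text
t 12.3667 tcp [0.5008 0.1678 0.2911] yaw -0.04 ft [ 0.12 -0.06 -4.55] w 0.010971972524529158 34.999045729637146
S 1018
D 771
yellow [0.4935 0.17   0.1576] tcp-yellow [ 0.0074 -0.0022  0.1335] bar z est 0.282
ora [18, 8, 5, 5, 7] [335. 215.] [[0.6222, 0.1288], [0.6322, 0.1356], [0.6473, 0.1459]]
ora [47, 23, 6, 5, 11] [364.4 230. ] [[0.6223, 0.2054], [0.6323, 0.2109], [0.6474, 0.2191]]
oraD [3, 0, 70, 20, 573] [321.6 125.1] [[0.6797, 0.2931], [0.6711, 0.2741], [0.6583, 0.2455]]
oraD [30, 17, 6, 4, 23] [317.4 138.4] [[0.6332, 0.2168], [0.6255, 0.1992], [0.6139, 0.1726]]
oraD [77, 16, 6, 12, 56] [364.2 141.5] [[0.7521, 0.1515], [0.7423, 0.135], [0.7275, 0.1102]]
ora [528, 164, 30, 6, 50] [546.8 167.3] [[0.6342, 0.2084], [0.6278, 0.2101], [0.6181, 0.2127]]
ora [505, 282, 34, 6, 193] [521.1 284.5] [[0.6304, 0.1312], [0.6241, 0.1366], [0.6147, 0.1447]]
[array([518., 280.]), array([537., 164.])]
[array([527., 288.]), array([547., 167.])]
[array([541., 300.]), array([565., 171.])]
```

{"op": "move_arm", "data": {"series": [[[0.001,0.008,0,0],[0.002,0.022,0,0],[0.003,0.038,0,0],[0.003,0.054,0,0],[0.003,0.07,0,0]]]}}

```text
t: 13.13
tool_pos: [0.5719, 0.1715, 0.2909]
ee_rot: [[-0.0, 1.0, 0.0], [1.0, 0.0, -0.0], [-0.0, 0.0, -1.0]]
ft_force: [0.0, 0.1, -3.6]
width: 0.011
grasp_force: 35.0
```

{"op": "move_arm", "data": {"series": [[[0,0.015,0,0],[0,0.029,0,0],[0,0.042,0,0],[0,0.052,0,0],[0,0.059,0,0]]]}}

```text
t: 13.55
tool_pos: [0.6309, 0.1713, 0.2903]
ee_rot: [[0.0, 1.0, -0.001], [1.0, -0.0, -0.0], [-0.0, -0.001, -1.0]]
ft_force: [-0.1, -0.7, -4.3]
width: 0.0109
grasp_force: 35.0
```

{"op": "move_arm", "data": {"series": [[[0,0,0,0],[0,0,0,0],[0,0,0,0],[0,0,0,0],[0,0,0,0]]]}}

```text
t: 13.97
tool_pos: [0.6294, 0.1715, 0.2914]
ee_rot: [[-0.0, 1.0, 0.0], [1.0, 0.0, 0.0], [0.0, 0.0, -1.0]]
ft_force: [0.5, 0.2, -4.5]
width: 0.0111
grasp_force: 35.0
```

```bash
python3 bar.py; python3 -c "
from h import *
print(rel([.630,.171,.291],0))"
```

```text
t 14.0667 tcp [0.6295 0.1715 0.2913] yaw 0.01 ft [ 1.39  0.41 -3.3 ] w 0.011098222213621566 34.99913692474365
S 990
D 499
yellow [0.6266 0.1682 0.1488] tcp-yellow [0.0029 0.0033 0.1425] bar z est 0.2732
[[-0.0005, 0.0005, 0.0003], np.float64(0.01)]
```

{"op": "move_arm", "data": {"series": [[[0,0,0.006,0],[0,0,0.012,0],[0,0,0.018,0],[0,0,0.022,0],[0,0,0.025,0]]]}}

```text
t: 14.48
tool_pos: [0.6295, 0.1713, 0.265]
ee_rot: [[0.0, 1.0, -0.001], [1.0, -0.0, -0.0], [-0.0, -0.001, -1.0]]
ft_force: [0.3, 0.0, -3.3]
width: 0.0111
grasp_force: 35.0
```

{"op": "move_arm", "data": {"series": [[[0,0,0.002,0],[0,0,0.004,0],[0,0,0.006,0],[0,0,0.008,0],[0,0,0.009,0]]]}}

```text
t: 14.9
tool_pos: [0.6297, 0.1714, 0.2568]
ee_rot: [[0.0, 1.0, -0.0], [1.0, -0.0, 0.0], [0.0, -0.0, -1.0]]
ft_force: [0.0, 0.4, -3.0]
width: 0.011
grasp_force: 35.0
```

{"op": "move_arm", "data": {"series": [[[0,0,0.002,0],[0,0,0.004,0],[0,0,0.006,0],[0,0,0.007,0],[0,0,0.007,0]]]}}

```text
t: 15.32
tool_pos: [0.63, 0.1715, 0.2518]
ee_rot: [[0.0, 1.0, 0.003], [1.0, -0.0, 0.001], [0.001, 0.003, -1.0]]
ft_force: [-2.0, -0.6, 8.0]
width: 0.0113
grasp_force: 35.0
```

{"op": "move_arm", "data": {"series": [[[0,0,0.001,0],[0,0,0.003,0],[0,0,0.004,0],[0,0,0.005,0],[0,0,0.005,0]]]}}

```text
t: 15.73
tool_pos: [0.6305, 0.1715, 0.2475]
ee_rot: [[0.0, 1.0, 0.005], [1.0, -0.0, 0.001], [0.001, 0.005, -1.0]]
ft_force: [1.0, 1.2, 10.8]
width: 0.0109
grasp_force: 35.0
```

```bash
cat > kk.py <<'E'
from h import *
s=read_state();print(s["t"],np.round(s["tool_pos"],4),np.round(s["ft_force"],1),np.round(s["torque"],2),s["width"])
for n,b in (("scene",(315,205,385,275)),("side",(285,126,375,190)),("wrist",(380,0,640,400))):
    p=snapshot(n);x0,y0,x1,y1=b;im=cv2.cvtColor(p["pixels"],cv2.COLOR_RGB2HSV)[y0:y1,x0:x1].astype(int);h,s_,v=im[...,0],im[...,1],im[...,2]
    k,l,st,ce=cv2.connectedComponentsWithStats(((h>=6)&(h<20)&(s_>170)&(v>100)).astype(np.uint8))
    for i in range(1,k):
        if st[i,4]>4: print(n,st[i].tolist(),(ce[i]+[x0,y0]).round(1).tolist(),[atz(p,ce[i]+[x0,y0],z).round(4)[:2].tolist() for z in (.225,.24)])
    print(n,"pred wire ends",[proj(p,[.630,.171+d,.237]).round(0).tolist() for d in (-.055,.055)])
E
python3 kk.py
```

```text
15.7333 [0.6305 0.1715 0.2475] [ 1.   1.2 10.8] [-0.11 -0.3  -0.03] 0.010900386825393614
scene [50, 23, 3, 2, 5] [366.2, 228.4] [[0.6054, 0.2001], [0.6206, 0.2083]]
scene [46, 28, 4, 3, 8] [362.5, 234.0] [[0.6254, 0.2039], [0.6401, 0.212]]
scene pred wire ends [[328.0, 214.0], [371.0, 235.0]]
side [78, 14, 5, 7, 11] [365.8, 143.8] [[0.7595, 0.1538], [0.7448, 0.1294]]
side pred wire ends [[331.0, 154.0], [315.0, 137.0]]
wrist pred wire ends [[321.0, 356.0], [322.0, 153.0]]
```

{"op": "move_arm", "data": {"series": [[[0,0,0.001,0],[0,0,0.002,0],[0,0,0.003,0],[0,0,0.003,0],[0,0,0.003,0]]]}}

```text
t: 16.3
tool_pos: [0.6309, 0.1715, 0.2446]
ee_rot: [[0.0, 1.0, 0.006], [1.0, -0.0, 0.001], [0.001, 0.006, -1.0]]
ft_force: [3.8, 1.3, 10.0]
width: 0.0109
grasp_force: 35.0
```

```bash
python3 kk.py | grep -v pred
```

```text
16.3 [0.6309 0.1715 0.2446] [ 3.8  1.3 10. ] [ 0.03 -0.76  0.  ] 0.010921836536578957
scene [50, 23, 3, 3, 7] [366.0, 229.0] [[0.6073, 0.2008], [0.6225, 0.209]]
scene [47, 29, 2, 3, 5] [362.6, 234.8] [[0.6274, 0.2054], [0.642, 0.2135]]
side [78, 14, 5, 7, 11] [365.8, 143.8] [[0.7595, 0.1538], [0.7448, 0.1294]]
```

{"op": "move_arm", "data": {"series": [[[0,0,0.001,0],[0,0.001,0.002,0],[0,0.001,0.003,0],[0,0.001,0.004,0],[0,0.001,0.004,0]]]}}

```text
t: 16.87
tool_pos: [0.632, 0.1715, 0.2403]
ee_rot: [[0.0, 1.0, 0.006], [1.0, -0.0, 0.001], [0.001, 0.006, -1.0]]
ft_force: [7.3, 1.1, 6.5]
width: 0.0111
grasp_force: 35.0
```

{"op": "move_arm", "data": {"series": [[[0,0,0.001,0],[0,0,0.002,0],[0,0,0.003,0],[0,0,0.003,0],[0,0,0.003,0]]]}}

```text
t: 17.28
tool_pos: [0.6322, 0.1714, 0.237]
ee_rot: [[0.0, 1.0, 0.006], [1.0, -0.0, 0.001], [0.001, 0.006, -1.0]]
ft_force: [8.9, 0.3, 3.1]
width: 0.0107
grasp_force: 35.0
```

{"op": "move_arm", "data": {"series": [[[0,0,0.001,0],[0,0,0.002,0],[0,0,0.003,0],[0,0,0.003,0],[0,0,0.003,0]]]}}

```text
t: 17.7
tool_pos: [0.6322, 0.1713, 0.2335]
ee_rot: [[0.0, 1.0, 0.006], [1.0, -0.0, 0.001], [0.001, 0.006, -1.0]]
ft_force: [10.9, 0.1, 0.8]
width: 0.0107
grasp_force: 35.0
```

{"op": "move_arm", "data": {"series": [[[0,0,0.001,0],[0,0,0.002,0],[0,0,0.002,0],[0,0,0.002,0],[0,0,0.002,0]]]}}

```text
t: 18.12
tool_pos: [0.6323, 0.1713, 0.2309]
ee_rot: [[0.0, 1.0, 0.005], [1.0, -0.0, 0.001], [0.001, 0.005, -1.0]]
ft_force: [13.0, 0.4, -3.8]
width: 0.011
grasp_force: 35.0
```

```bash
python3 kk.py | grep -v pred
```

```text
18.1167 [0.6323 0.1713 0.2309] [13.   0.4 -3.8] [ 0.2  -2.25  0.03] 0.010995975706489408
scene [49, 23, 4, 8, 16] [365.6, 231.2] [[0.6138, 0.204], [0.6288, 0.2121]]
side [78, 14, 5, 7, 11] [365.8, 143.8] [[0.7595, 0.1538], [0.7448, 0.1294]]
```

{"op": "move_arm", "data": {"series": [[[0,0.001,0.001,0],[0,0.002,0.001,0],[0,0.002,0.002,0],[0,0.002,0.002,0],[0,0.002,0.002,0]]]}}

```text
t: 18.68
tool_pos: [0.6325, 0.1714, 0.2278]
ee_rot: [[-0.0, 1.0, -0.001], [1.0, 0.0, -0.0], [-0.0, -0.001, -1.0]]
ft_force: [0.4, 0.1, -4.2]
width: 0.0109
grasp_force: 35.0
```

```bash
python3 kk.py | grep -v pred
```

```text
18.6833 [0.6325 0.1714 0.2278] [ 0.4  0.1 -4.2] [-0.03 -0.06 -0.03] 0.010922174625854044
scene [46, 22, 7, 7, 20] [364.1, 230.1] [[0.6129, 0.1997], [0.6279, 0.2079]]
side [78, 14, 5, 7, 11] [365.8, 143.8] [[0.7595, 0.1538], [0.7448, 0.1294]]
```

Both keepers have snapped (forces back to lantern weight only). I lower gently to the floor.

{"op": "move_arm", "data": {"series": [[[0,0,0.0005,0],[0,0,0.001,0],[0,0,0.0015,0],[0,0,0.002,0],[0,0,0.002,0]]]}}

```text
t: 19.25
tool_pos: [0.6327, 0.1714, 0.2259]
ee_rot: [[-0.0, 1.0, -0.0], [1.0, 0.0, -0.0], [-0.0, -0.0, -1.0]]
ft_force: [1.6, 0.2, -4.7]
width: 0.0109
grasp_force: 35.0
```

{"op": "move_arm", "data": {"series": [[[0,0,0.0005,0],[0,0,0.001,0],[0,0,0.001,0],[0,0,0.001,0],[0,0,0.001,0]]]}}

```text
t: 19.67
tool_pos: [0.6327, 0.1714, 0.2251]
ee_rot: [[0.0, 1.0, 0.0], [1.0, -0.0, 0.0], [0.0, 0.0, -1.0]]
ft_force: [-0.2, -0.4, -3.6]
width: 0.0113
grasp_force: 35.0
```

{"op": "move_arm", "data": {"series": [[[0,0,0.0005,0],[0,0,0.001,0],[0,0,0.0015,0],[0,0,0.0015,0],[0,0,0.0015,0]]]}}

```text
t: 20.08
tool_pos: [0.6327, 0.1714, 0.2235]
ee_rot: [[0.0, 1.0, -0.0], [1.0, -0.0, -0.0], [-0.0, -0.0, -1.0]]
ft_force: [-0.3, 0.7, -4.0]
width: 0.0109
grasp_force: 35.0
```

{"op": "move_arm", "data": {"series": [[[0,0,0.0005,0],[0,0,0.001,0],[0,0,0.001,0],[0,0,0.001,0],[0,0,0.001,0]]]}}

```text
t: 20.5
tool_pos: [0.6327, 0.1715, 0.2227]
ee_rot: [[-0.0, 1.0, 0.0], [1.0, 0.0, 0.0], [0.0, 0.0, -1.0]]
ft_force: [0.0, 1.6, -1.8]
width: 0.0112
grasp_force: 35.0
```

{"op": "move_arm", "data": {"series": [[[0,0,0.0004,0],[0,0,0.0007,0],[0,0,0.0007,0],[0,0,0.0007,0],[0,0,0.0007,0]]]}}

```text
t: 20.92
tool_pos: [0.6328, 0.1714, 0.2223]
ee_rot: [[-0.0, 1.0, 0.001], [1.0, 0.0, 0.0], [0.0, 0.001, -1.0]]
ft_force: [-0.9, 1.6, 2.9]
width: 0.0108
grasp_force: 35.0
```

Home on the floor. Release partway, then rise straight up.

{"op": "move_arm", "data": {"series": [[[0,0,0,0],[0,0,0,0],[0,0,0,0],[0,0,0,0],[0,0,0,0]]], "claw": 0.4}}

```text
t: 21.33
tool_pos: [0.6327, 0.1714, 0.2218]
ee_rot: [[-0.0, 1.0, -0.0], [1.0, 0.0, -0.0], [-0.0, -0.0, -1.0]]
ft_force: [0.1, -0.1, 0.5]
width: 0.037
grasp_force: 0.0
```

{"op": "move_arm", "data": {"series": [[[0,0,0,0],[0,0,-0.005,0],[0,0,-0.015,0],[0,0,-0.03,0],[0,0,-0.05,0]]]}}

```text
t: 21.75
tool_pos: [0.6324, 0.1713, 0.2724]
ee_rot: [[-0.0, 1.0, -0.001], [1.0, 0.0, -0.0], [-0.0, -0.001, -1.0]]
ft_force: [-0.4, 0.3, -0.5]
width: 0.0372
grasp_force: 0.0
```

{"op": "move_arm", "data": {"series": [[[0,0,-0.03,0],[0,0,-0.06,0],[0,-0.03,-0.09,0],[0,-0.06,-0.11,0],[0,-0.1,-0.11,0]]]}}

```text
t: 22.17
tool_pos: [0.5326, 0.1713, 0.3865]
ee_rot: [[0.001, 1.0, 0.006], [1.0, -0.001, 0.002], [0.002, 0.006, -1.0]]
ft_force: [0.9, 0.4, 0.6]
width: 0.0374
grasp_force: 0.0
```

{"op": "move_arm", "data": {"series": [[[0,-0.03,0,0],[0,-0.05,0,0],[0,-0.05,0,0],[0,-0.05,0,0],[0,-0.05,0,0]]]}}

```text
t: 22.58
tool_pos: [0.4833, 0.1714, 0.3824]
ee_rot: [[0.0, 1.0, 0.001], [1.0, -0.0, 0.0], [0.0, 0.001, -1.0]]
ft_force: [0.9, 0.4, -0.0]
width: 0.0381
grasp_force: 0.0
```

```bash
python3 kk.py
python3 - <<'E'
from h import *
O=[];Q=[]
for n,b in (("scene",(300,215,390,345)),("side",(285,126,385,230))):
    p=snapshot(n);x0,y0,x1,y1=b;im=cv2.cvtColor(p["pixels"],cv2.COLOR_RGB2HSV)[y0:y1,x0:x1].astype(int);h,s,v=im[...,0],im[...,1],im[...,2]
    for L,m in((O,(h>20)&(h<34)&(s>150)&(v>90)),):
        ys,xs=np.nonzero(m);print(n,len(xs)); L.append((p,np.array([xs.mean()+x0,ys.mean()+y0])))
    k,l,st,ce=cv2.connectedComponentsWithStats((((h<6)|(h>174))&(s>150)&(v>80)).astype(np.uint8))
    for i in range(1,k):
        if st[i,4]>8: print("red",st[i].tolist(),(ce[i]+[x0,y0]).round(1),atz(p,ce[i]+[x0,y0],.213).round(3))
    print("exp",proj(p,[.633,.171,.213]))
print("yellow",tri(O).round(4))
E
```

```text
22.5833 [0.4833 0.1714 0.3824] [ 0.9  0.4 -0. ] [0.03 0.02 0.05] 0.03810379701151136
scene [18, 8, 6, 5, 8] [335.4, 214.8] [[0.6109, 0.1222], [0.626, 0.1324]]
scene [46, 22, 7, 7, 20] [364.1, 230.1] [[0.6129, 0.1997], [0.6279, 0.2079]]
scene pred wire ends [[328.0, 214.0], [371.0, 235.0]]
side [30, 11, 5, 3, 14] [317.1, 138.1] [[0.6411, 0.2369], [0.6295, 0.2103]]
side [78, 14, 5, 7, 11] [365.8, 143.8] [[0.7595, 0.1538], [0.7448, 0.1294]]
side pred wire ends [[331.0, 154.0], [315.0, 137.0]]
wrist [103, 150, 25, 4, 52] [494.5, 151.5] [[0.6337, 0.2079], [0.6264, 0.2098]]
wrist [93, 235, 24, 5, 85] [484.0, 237.4] [[0.6342, 0.1281], [0.6269, 0.1339]]
wrist pred wire ends [[484.0, 255.0], [500.0, 131.0]]
scene 933
red [39, 13, 16, 11, 80] [346.7 232.4] [0.631 0.168 0.213]
red [2, 52, 14, 14, 125] [308.1 273.7] [0.776 0.18  0.213]
exp [347.27163474 233.36405615]
side 510
red [76, 5, 18, 51, 575] [370.2 158. ] [0.743 0.095 0.213]
exp [323.4693883  152.39774586]
yellow [0.6344 0.1751 0.084 ]
```

The sleeve is at the expected seated height, both keepers are back at their shut pixels, and the gripper is clear. Handing in.

```bash
python3 -c "
from h import *
print(job_done())"
```

```text
the job is handed in; nothing more can be done
None
```

The yellow lantern hangs by its bail on the steel hook, pressed to the slot floor with both keepers shut over it; the gripper is clear and the job was handed in at about 23 s, but the lantern did not stay fully flat: it tipped briefly while I raised the bail, then settled back level about where it stood.

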